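Refit the cleaned burner cap and hob knob, then hold the knob in at the lighting position

ROBOT

A 6-joint arm with a two-finger parallel gripper is mounted at the origin on a cart in front of the work surface, level with it; the furniture and walls round the work are solid. World frame = base frame: x ahead of the robot, y to its left, z up, the work surface at z = 0. Lengths are in mm, angles in rad, forces in N, time in s.
With the tool pointing down it reaches from about 350 to 975 mm from the base axis. Payload 7.1 kg.
Tool frame: the origin (TCP) lies midway between the tips of the shut fingers; the grasp point (between the pads) lies 19 mm behind it (ctrl.grip_depth is the distance from the TCP to the grasp point, in mm); z points along the fingers, y is the line along which they close (so a half turn about z gives the same grasp; the last joint's range is limited). The gripper opens to 88 mm and grips with 3 to 60 N. Pads are 20 mm wide; open, the fingers measure 115 mm over their backs; the gripper's body (75 mm by 178 mm) begins 61 mm behind the grasp point.
Start: joints at [-1.302, 0.423, 1.63, -0, 1.089, -0.019], TCP at [177.42, -599.272, 222.675] pointing down, gripper open.
Joint ranges: [-3, 3], [-0.9, 2.11], [0.09, 2.58], [-1.31, 4.45], [0.11, 2.69], [-2.54, 2.54]. Speed limits (rad/s): [2.39, 2.39, 3.01, 3.14, 3.14, 3.14].

INTERFACE

Orientations are given as a rotation vector (axis times angle).
In Python, from workcell import ctrl, cams gives the robot as it stands.
- The arm moves only by the tool move_arm, never from a script. Its argument "steps" is a list of rows, each a list of 3 entries, a list of its own where there are three numbers: the shift along the tool's x, y, z in units of 25 mm (1.0 is 25 mm), then the turn about the tool's z in units of 5 degrees (1.0 is 5 degrees), then the closure, from 0 (fully open) to 1 (shut). A call has 1 to 20 rows; each row shifts and turns the commanded pose from where the row before left it, along the tool's axes as they then stand; what a row does not reach is not made up. A row lasts 1/12 s, in which the tool goes at most 41.7 mm and 7.16 degrees, less where a joint would pass 70% of its speed; a pose out of reach is approached as far as the arm can. A call is refused whole if a number of a shift passes 1 or a number of a turn 1, either way. A call with a gripper value outside its range is refused whole. The fingers move at their own pace and stop on an object; the grip force is fixed at half the most. Time passes only in rows, so rows that do not move let the fingers close. It gives the time, the measured TCP pose, the force, the opening and the grip force at its end, in the units of the state.
- ctrl.get_obs(): the state, without advancing time (a new reading comes with each control period).
- cams.get_image(name): name is "scene" or "top" or "wrist"; returns a dict with "image" (420x560x3 uint8, red, green, blue), "camera_matrix" (3x3 intrinsics, pixels), "xyz" and "rotation" of the camera in the world; the wrist camera has in their place "mount" (4x4, takes a point from camera to tool coordinates, whose origin is the TCP and whose axes are the flange's). Camera axes: x right, y down, z forward; pixel columns grow to the right and rows downward; lengths in mm; the calibration is good to about 2 mm. The wrist camera is an equidistant fisheye: a pixel r from the principal point sees the ray r / f radians off the axis. A picture is of the moment at which its call begins: read the wrist's pose just before it. There is no depth.
- ctrl.close_job(): hands the job in; it is judged then, once.
Trained networks look in the newest picture that a camera, given by its name, has taken for a name from the list of things; names that differ only in an ending like _2 or _b are one class to them, and where a whole thing is asked for, a point or a joint stands for the part that bears it (a point fixed in the world has none). Each returns a list of dicts, best first, with "p" (0 to 1); they miss things now and then, are a little off and sometimes report something else, mostly with a low value. They report only what shows in the picture. A call takes as long as a camera call. They do not tell look-alikes from the thing itself.
- cams.boxes_of(camera, thing): "rect" ([centre column, centre row, width, height] in pixels, round what is visible of it).
- cams.cut_out(camera, thing): "pixels" (420x560 bool, what is visible of it) and "rect" ([centre column, centre row, width, height] in pixels, round what is visible of it).
The state is a dict: "t": time; "qpos": joint angles; "qvel": joint speeds; "joint_torque": joint torques, N m; "ee_pos": TCP position; "orientation": TCP orientation; "ft_force": force on the tool from outside, world axes, zero at the start; "moment": the same for the moment, N m; "width": finger opening in mm; "grasp_force": force on a finger pad.
Only numpy, scipy, OpenCV 4.12 (cv2) and the standard library are available. Lean on these libraries where they do the work, as an engineer would, in place of code of your own. Each camera call takes 0.05 s, during which the arm holds its last target. There are 200 camera calls.

TASK

This small gas hob has just been cleaned: first set the brass burner cap back on the burner so that it sits flat over the raised centre, and let go of it. Then take the silver control knob by its bar grip, turn it so that its D-shaped bore matches the D-shaped valve shaft (pointer line towards the black off dot) and push it fully home; press the shaft right in before you turn, and keep it pressed in while you turn the knob anticlockwise until its pointer is at the red flame mark. Finish like that, still gripping the knob at the flame mark with the shaft pressed in (as one must until the flame safety valve catches), and leave the other things on the worktop where they are.

Things in the scene. Friction and masses are not known exactly. Their poses are not given: they have to be found in the camera images.
- hob: Fixed single-burner gas hob, steel deck, 240 (x) by 320 (y) mm, deck 55 mm above the worktop. Origin: centre of its underside; x points away from the robot, y to its left. Burner on the left part, bare valve shaft on the right. Nothing on it is over 28 mm above the deck; a white spark electrode (18 mm high) stands 38 mm from the burner axis, towards hob -x -y.
- burner_seat (a point): Centre of the burner's flat round shoulder (57 mm in diameter, 22 mm above the deck) on which the cap's rim rests; axes as the hob's. A raised round spigot, 38 mm in diameter, 5 mm high and bevelled, stands on the shoulder and fits inside the cap with 2 mm of play all round.
- burner_cap: Brass burner cap: a round disc 52 mm in diameter and 13 mm high, lying rim down on the worktop, 0.12 kg. Hollow below: rim 5 mm thick, recess 42 mm in diameter and 5.8 mm deep. Origin: centre of its underside (rim plane). z up. Seated, its origin lies at burner_seat within the play.
- knob: Silver control knob standing bore down, 0.05 kg, 34 mm high. Origin: centre of underside; x: along the black pointer line; z up. Round flange 46 mm wide, top at 10 mm; on it a bar grip 20 mm wide (y), 42 mm long (x), from 10 to 34 mm up. Fingertips at the bar can press on the flange. D bore from below: 13 mm wide, 16 mm deep, flat 3.5 mm from the axis on the pointer (+x) side.
- shaft_end (a point): Centre of the steel valve shaft's upper end, 24 mm above the deck unpressed; moves and turns with the shaft, axis vertical. D-shaped: 12 mm wide, flat 3 mm from the axis, facing this x axis (when off: hob +x, to the black off dot on the deck). End bevelled 0.8 mm. The knob goes on with its x along this x (easily within 0.1 rad); fully home its origin is 16 mm below this point.
- valve_turn (a joint): Turn of the valve shaft, rad: 0 = off (a stop), grows anticlockwise seen from above; red flame mark at 1.05, stop at 1.2; the knob leads the shaft by up to about 0.3 (play). Stiff: turns with about 0.05 N m and stays where it is left.
- valve_press (a joint): Push-in of the valve shaft, m: 0 = out, 0.005 = fully in (a stop). Spring: 3 N to begin, 8 N fully in; it springs back when let go.
- pan_support: Black cast-iron pan support, a 170 mm square grid 28 mm high, set aside on the worktop at the right. Origin: centre of its underside. Leave it.
- scrubber: Round green pot scrubber, 73 mm wide, 29 mm high, behind the small parts. Origin: centre of its underside. Leave it. To its left a fixed microwave, 0.3 m high, stands about 0.1 m or more behind the small parts: keep the arm clear of it.
- mug: Orange mug, 81 mm wide, 101 mm high, at the left. Origin: underside, near its centre. Leave it.
- soap_dispenser: Teal soap dispenser with a pump, 76 mm wide, 172 mm high, at the left. Origin: centre of its underside. Leave it.
Not all that is in view belongs to the job. Several things have the shape of the burner_cap; the one meant has the colours described above.

How it is judged (in metres and radians):
On the way, in this order (a step that is already met when the one before it is completed fails the run):
1. the burner cap sits flat on the burner and is let go (horizontal distance between burner_cap and burner_seat below 0.004 m and z of burner_cap in the frame of burner_seat below 0.0025 m and angle between burner_cap's own z axis and vertical below 0.08 rad and contact force between the fingers and burner_cap below 0.1 N), for 0.2 s.
2. the knob is fully home on the valve shaft, flats matched, the valve still off (z of knob in the frame of shaft_end below -0.0145 m and horizontal distance between knob and shaft_end below 0.003 m and angle between knob's own z axis and vertical below 0.12 rad and angle between the x axis of knob and the x axis of shaft_end, either way round below 0.4 rad and value of joint valve_turn below 0.3 rad), for 0.1 s.
At the end, for the whole second after the job is handed in: Knob gripped (over 2 N), home on the shaft (16 mm within 1.5, off axis under 3 mm, upright within 0.12 rad), pointer 0.85 to 1.35 rad from hob x, shaft turned over 0.55 rad and pressed in over 3 mm; cap let go, flat on its seat (within 4 mm, 2.5 mm in height, 0.08 rad); both still (all of step 1 and z of knob in the frame of shaft_end below -0.0145 m and horizontal distance between knob and shaft_end below 0.003 m and angle between knob's own z axis and vertical below 0.12 rad and angle between the x axis of knob and the x axis of shaft_end, either way round below 0.4 rad and value of joint valve_press above 0.003 m and value of joint valve_turn above 0.55 rad and angle between the x axis of knob and the x axis of hob, either way round between 0.85 and 1.35 rad and contact force between the fingers and knob above 2 N and linear speed of each of knob, burner_cap below 0.02 m/s); the arm keeps its last pose, push and grip.
It fails at once if the valve is turned away from off without being pressed in (value of joint valve_turn above 0.4 rad and value of joint valve_press below 0.0015 m).
It fails at once if one of the other things (pan support, scrubber, mug, soap dispenser) is pushed more than 30 mm out of place (distance of any of pan_support, scrubber, mug, soap_dispenser from where it was at the start of the episode above 0.03 m).
It also fails if it takes over 69 s, if anything falls off the work surface, if the arm or the gripper's body presses on something with over 40 N, if the wrist force passes 120 N, or if a joint passes its speed limit or range.

## Working session

There is one attempt and no reset: what is moved stays moved. The work goes in short steps, Python scripts to look and compute and a tool call to move; the robot and the scene stay as the last step left them, time stands still between calls to the robot, and variables do not carry over. Pictures are saved under pics/ and viewed, at most 10 in all, crops included, and the job is handed in when it is done.

Besides the shell and the picture viewer there is one more tool, called after "Emit:" in YAML: its name, and indented under it one key for each argument. move_arm: Moves the arm, as the interface text tells. Its arguments: {"type":"object","properties":{"steps":{"type":"array"}},"required":["steps"]}

```bash
mkdir -p pics
cat > h.py <<'E'
import numpy as np, cv2
from scipy.spatial.transform import Rotation as R
from workcell import ctrl, cams
def save(n,im): cv2.imwrite('pics/'+n,cv2.cvtColor(im,cv2.COLOR_RGB2BGR))
def ray(d,uv):
    K=d['camera_matrix']; Rw=np.array(d['rotation'])
    if Rw.shape!=(3,3): Rw=R.from_rotvec(Rw).as_matrix()
    v=Rw@np.linalg.inv(K)@np.array([uv[0],uv[1],1.]); return np.array(d['xyz']),v
def atz(d,uv,z):
    o,v=ray(d,uv); return o+v*(z-o[2])/v[2]
def wat(d,o,uv,z):
    K=np.array(d['camera_matrix']);f=K[0,0];a=(uv[0]-K[0,2]);b=(uv[1]-K[1,2]);r=np.hypot(a,b)+1e-9;t=r/f
    M=np.array(d['mount']);Rt=R.from_rotvec(o['orientation']).as_matrix()
    v=Rt@M[:3,:3]@np.array([np.sin(t)*a/r,np.sin(t)*b/r,np.cos(t)]);p=np.array(o['ee_pos'])+Rt@M[:3,3]
    return p+v*(z-p[2])/v[2]
E
python3 - <<'E'
from h import *
o=ctrl.get_obs(); print(o)
a=cams.get_image('scene');b=cams.get_image('top')
save('scene.png',a['image']);save('top.png',b['image'])
for n,d in(('scene',a),('top',b)):
    print(n,d['xyz'],d['rotation'],d['camera_matrix'])
    for th,z in(('hob',55),('burner_cap',13),('knob',34),('shaft_end',79),('burner_seat',77),('pan_support',28),('scrubber',29),('mug',101),('soap_dispenser',172)):
        try:
            for e in cams.boxes_of(n,th)[:5]:
                if e['p']>.2: print(th,round(e['p'],2),np.round(e['rect']),np.round(atz(d,e['rect'][:2],z)))
        except Exception as ex: print(th,ex)
E
```

```text
{'t': 0.0, 'qpos': array([-1.30200236e+00,  4.23830633e-01,  1.63066993e+00, -2.74343486e-05,
        1.08857863e+00, -1.89748306e-02]), 'qvel': array([ 1.45017994e-03,  1.95686811e-03,  7.74604846e-04, -8.60563992e-05,
        1.20098257e-04,  4.30868464e-04]), 'joint_torque': array([ 9.14047741e-04, -5.44631052e+01, -2.73666644e+01,  6.45291992e-02,
        2.28937541e-02, -1.06109424e-04]), 'ee_pos': array([ 177.27249568, -598.76926891,  221.91594393]), 'orientation': array([-3.10766935e+00, -4.50276830e-01,  3.28625948e-04]), 'ft_force': array([-0.95984535, -0.3908531 , -0.45956125]), 'moment': array([-0.03456668,  0.03355438, -0.00512331]), 'grasp_force': 0.0, 'width': 88.19862875548641}
scene [ -308.00179377 -1159.218783    1629.96217068] [-2.30918381  0.78536451 -0.27667184] [[510.73772871   0.         273.47675587]
 [  0.         510.73772871 207.18630408]
 [  0.           0.           1.        ]]
hob 0.74 [319. 231.  82.  72.] [ 578. -250.   55.]
burner_seat 0.55 [318. 232.  79.  72.] [ 558. -267.   77.]
pan_support 0.6 [358. 315.  69.  61.] [ 455. -608.   28.]
mug 0.69 [359. 316.  66.  61.] [ 420. -636.  101.]
top [ 390.40116094  -62.6382108  1614.79727925] [-2.19971433  2.15420524 -0.07598359] [[463.21520014   0.         279.42806006]
 [  0.         463.21520014 211.56511186]
 [  0.           0.           1.        ]]
hob 0.82 [333. 202. 100.  82.] [ 550. -228.   55.]
burner_cap 0.64 [230. 214.  18.  13.] [505. 126.  13.]
burner_cap 0.55 [228. 239.  18.  15.] [419. 127.  13.]
burner_cap 0.46 [205. 218.  18.  10.] [488. 209.  13.]
burner_seat 0.84 [338. 199. 102.  85.] [ 557. -241.   77.]
pan_support 0.76 [441. 229.  53.  53.] [ 465. -601.   28.]
mug 0.72 [116. 236.  29.  30.] [418. 484. 101.]
soap_dispenser 0.86 [116. 207.  38.  28.] [508. 463. 172.]
```

View pics/top.png

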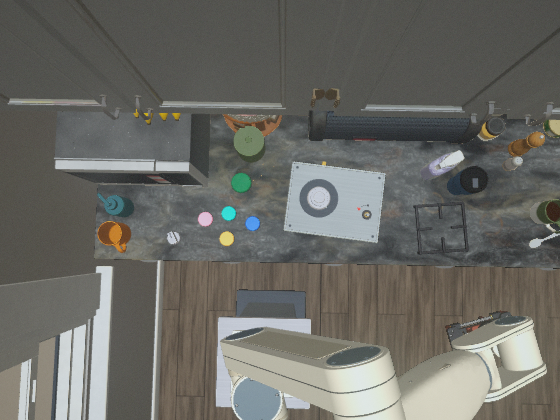

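View pics/scene.png

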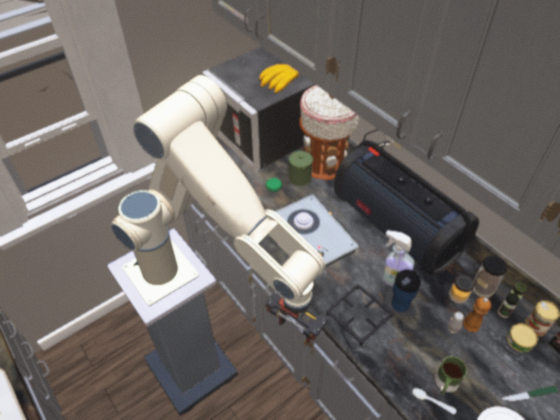

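Top view: the cap look-alikes are pink (205,219), cyan (229,213), blue (252,223) and yellow/brass (226,239). I choose the brass one at (226,239). The silver knob is at (173,238), the hob at (335,202), with the burner at (318,198) and the shaft at (366,214). Next, a close crop to check this.

Run:
```python
from h import *
b=cams.get_image('top');im=b['image']
A=cv2.resize(im[205:255,160:262],None,fx=7,fy=7,interpolation=cv2.INTER_CUBIC)[:,:700]
B=cv2.resize(im[155:250,278:392],None,fx=6,fy=6,interpolation=cv2.INTER_CUBIC)
W=max(A.shape[1],B.shape[1]);C=np.zeros((A.shape[0]+B.shape[0],W,3),np.uint8)
C[:A.shape[0],:A.shape[1]]=A;C[A.shape[0]:,:B.shape[1]]=B
C=cv2.resize(C,None,fx=.63,fy=.63,interpolation=cv2.INTER_AREA);print(C.shape)
save('crop.png',C)
hsv=cv2.cvtColor(im,cv2.COLOR_RGB2HSV)
m=np.zeros(im.shape[:2],bool);m[225:252,210:242]=1
m&=(hsv[...,1]>90)&(hsv[...,2]>100); v,u=np.nonzero(m);print('cap',len(u),u.mean(),v.mean(),u.min(),u.max(),v.min(),v.max(),atz(b,(u.mean(),v.mean()),13))
print('knob',atz(b,(173,238),25),'seat',atz(b,(318,198),88),'shaft',atz(b,(366.5,214.5),79))
# hob corners
for c in((292,163),(385,172),(378,242),(285,232)):print(np.round(atz(b,c,55)))
```

```text
(580, 441, 3)
cap 174 226.33908045977012 238.26436781609195 219 233 231 245 [420.06692591 134.33311728  13.        ]
knob [416.89206018 316.16961087  25.        ] seat [ 558.17679755 -174.6519808    88.        ] shaft [ 507.38026048 -336.96841524   79.        ]
[680. -87.  55.]
[ 655. -403.   55.]
[ 417. -380.   55.]
[444. -68.  55.]
```

View pics/crop.png

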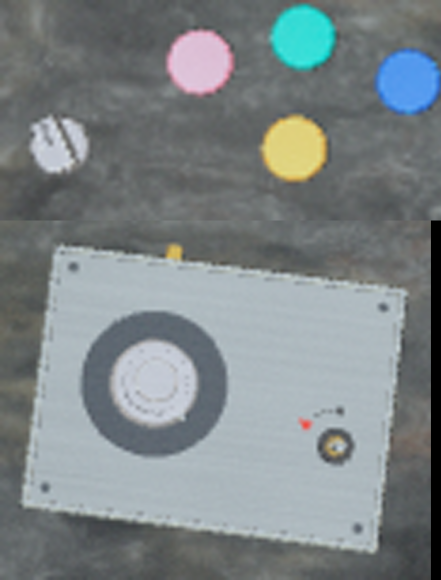

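The brass cap is confirmed: the crop shows yellow at about (420,134) mm, with cyan and blue behind and to the right and pink to the left. The knob is far left, the shaft is at crop (335,446) and the burner at (154,383). I'll move over the hob towards the cap.

Emit:
move_arm:
  steps:
    - [[0,0,0],1,0]
    - [[0,0,0],1,0]
    - [[0,0,0],1,0]
    - [[0,0,0],0.3,0]
    - [[1,-0.6,0],0,0]
    - [[1,-0.6,0],0,0]
    - [[1,-0.6,0],0,0]
    - [[1,-0.6,0],0,0]
    - [[1,-0.6,0],0,0]
    - [[1,-0.6,0],0,0]
    - [[1,-0.6,0],0,0]
    - [[1,-0.6,0],0,0]
    - [[1,-0.6,0],0,0]
    - [[1,-0.6,0],0,0]
    - [[0,-1,0],0,0]
    - [[0,-1,0],0,0]
    - [[0,-1,0],0,0]
    - [[0,-1,0],0,0]
    - [[0,-1,0],0,0]
    - [[0,0,0],0,0]

```text
t: 2.72
ee_pos: [426.8, -320.6, 222.5]
orientation: [-3.14, -0.003, 0.002]
ft_force: [0.2, -0.9, 0.1]
width: 88.0
grasp_force: 0.0
```

Run:
```python
from h import *
o=ctrl.get_obs();d=cams.get_image('wrist');print(d['camera_matrix'],d['mount'],o['ee_pos'],o['orientation'])
save('w1.png',d['image'])
for th in('shaft_end','burner_seat','hob'):
    for e in cams.boxes_of('wrist',th)[:3]: print(th,e['p'],np.round(e['rect'],1),wat(d,o,e['rect'][:2],79))
```

```text
[[325.1922621    0.         276.14152514]
 [  0.         325.1922621  207.57282365]
 [  0.           0.           1.        ]] [[-1.16252620e-03 -9.59703021e-01 -2.81013806e-01  7.82140850e+01]
 [ 9.99999316e-01 -1.08036011e-03 -4.47310933e-04 -4.71503854e-01]
 [ 1.25689549e-04 -2.81014134e-01  9.59703621e-01 -1.63594758e+02]
 [ 0.00000000e+00  0.00000000e+00  0.00000000e+00  1.00000000e+00]] [ 426.81223392 -320.62035004  222.51340863] [-3.13962988e+00 -3.03032861e-03  1.94084256e-03]
shaft_end 0.51 [297.9 111.8   8.2   9.1] [ 507.96162715 -339.94911495   79.        ]
burner_seat 0.9 [205.7 100.  295.7 196. ] [ 520.50501104 -253.27711228   79.        ]
hob 0.64 [207.9  98.6 292.5 197.2] [ 521.75151384 -255.42878757   79.        ]
hob 0.59 [480.2 155.8 105.7 134.3] [ 473.94366821 -541.73508229   79.        ]
```

View pics/w1.png

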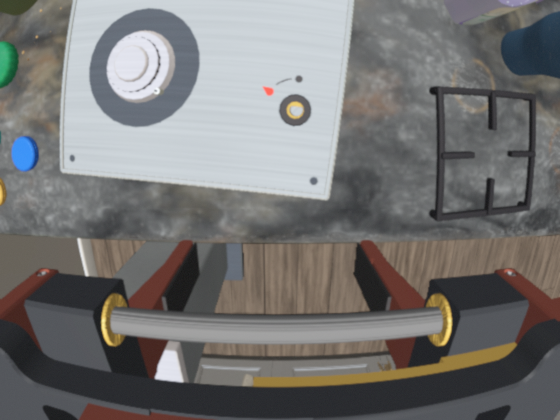

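The wrist view shows the shaft end at (296,110), which is about (508,-339) mm. The burner spigot is at (132,63), the off dot at (298,79), and the brass cap is just visible at the left edge (0,195). I'll go on to the cap.

Emit:
move_arm:
  steps:
    - [[0,-1,0],0,0]
    - [[0,-1,0],0,0]
    - [[0,-1,0],0,0]
    - [[0,-1,0],0,0]
    - [[0,-1,0],0,0]
    - [[0,-1,0],0,0]
    - [[0,-1,0],0,0]
    - [[0,-1,0],0,0]
    - [[0,-1,0],0,0]
    - [[0,-1,0],0,0]
    - [[0,-1,0],0,0]
    - [[0,-1,0],0,0]
    - [[0,-1,0],0,0]
    - [[0,-1,0],0,0]
    - [[0,-1,0],0,0]
    - [[0,-1,0],0,0]
    - [[0,-1,0.3],0,0]
    - [[-0.3,-1,0.6],0,0]
    - [[0,-0.2,0.6],0,0]
    - [[0,0,0],0,0]

```text
t: 4.58
ee_pos: [419.3, 131.2, 183.2]
orientation: [3.141, 0.002, -0.005]
ft_force: [-0.6, -0.0, -0.4]
width: 87.8
grasp_force: 0.0
```

```bash
cat >> h.py <<'E'
def blob(im,m):
    n,l,s,c=cv2.connectedComponentsWithStats(m.astype(np.uint8))
    i=1+np.argmax(s[1:,4]);return c[i],s[i]
def yellow(im):
    h=cv2.cvtColor(im,cv2.COLOR_RGB2HSV);m=(abs(h[...,0].astype(int)-23)<7)&(h[...,1]>110)&(h[...,2]>120);m[270:]=0;return m
E
python3 - <<'E'
from h import *
o=ctrl.get_obs();d=cams.get_image('wrist');print(o['ee_pos'],o['orientation'])
save('w2.png',d['image'])
c,s=blob(d['image'],yellow(d['image']));print(c,s,wat(d,o,c,12))
for th in('knob','burner_cap'):
    for e in cams.boxes_of('wrist',th)[:5]: print(th,round(e['p'],2),np.round(e['rect'],1),wat(d,o,e['rect'][:2],12))
E
```

```text
[419.26293356 131.17670619 183.21804977] [ 3.14071631e+00  1.99104185e-03 -5.11891908e-03]
[270.52562574 185.70441001] [ 247  163   49   48 1678] [422.89014685 137.54665208  12.        ]
knob 0.98 [110.4 192.6  43.8  43.1] [416.98998866 323.85706243  12.        ]
burner_cap 0.98 [201.3 124.4  52.4  50.8] [488.69678886 209.13804435  12.        ]
burner_cap 0.86 [352.5 133.8  47.8  50.1] [478.90790211  52.18335006  12.        ]
burner_cap 0.61 [269.4 185.8  48.9  50.9] [422.78793408 138.73353382  12.        ]
burner_cap 0.6 [276.8 104.2  50.2  48.9] [507.96836287 130.97172721  12.        ]
```

View pics/w2.png

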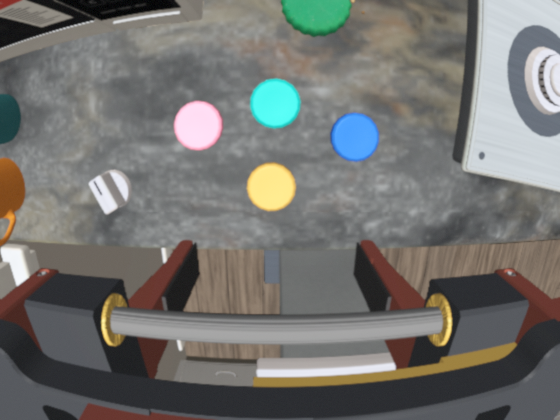

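The brass cap is at (270,186), about (422.5,138) mm. The knob is at (110,192), its bar with the dark line running lower-right to upper-left. I'll descend.

Emit:
move_arm:
  steps:
    - [[0.12,-0.28,1],0,0]
    - [[0,0,1],0,0]
    - [[0,0,1],0,0]
    - [[0,0,1],0,0]
    - [[0,0,0.6],0,0]
    - [[0,0,0.2],0,0]
    - [[0,0,0],0,0]
    - [[0,0,0],0,0]

```text
t: 5.4
ee_pos: [424.1, 137.4, 66.0]
orientation: [-3.141, 0.002, -0.002]
ft_force: [0.2, -0.0, 0.5]
width: 87.8
grasp_force: 0.0
```

Run:
```python
from h import *
o=ctrl.get_obs();d=cams.get_image('wrist');print(o['ee_pos'],o['orientation'])
c,s=blob(d['image'],yellow(d['image']));print(c,s,wat(d,o,c,12))
```

```text
[424.08804359 137.35588431  66.01865057] [-3.14125982e+00  1.92561249e-03 -1.89609045e-03]
[277.25006353 228.61956798] [ 242  194   72   70 3935] [423.03967442 137.1774128   12.        ]
```

Emit:
move_arm:
  steps:
    - [[-0.04,0,1],0,0]
    - [[0,0,0.8],0,0]
    - [[0,0,0.5],0,0]
    - [[0,0,0.18],0,0]
    - [[0,0,0],0,0]
    - [[0,0,0],0,0.5]
    - [[0,0,0],0,1]
    - [[0,0,0],0,1]
    - [[0,0,0],0,1]
    - [[0,0,0],0,1]
    - [[0,0,0],0,1]
    - [[0,0,0],0,1]

```text
t: 6.45
ee_pos: [422.2, 137.7, 3.5]
orientation: [-3.142, 0.0, -0.001]
ft_force: [0.8, -1.2, 3.9]
width: 50.9
grasp_force: 30.0
```

Emit:
move_arm:
  steps:
    - [[0,0,-0.5],0,1]
    - [[0,0,-1],0,1]
    - [[0,0,-1],0,1]
    - [[0,0,-1],0,1]
    - [[0,0,-1],0,1]
    - [[0,0,-1],0,1]
    - [[0,1,0],0,1]
    - [[0,1,0],0,1]
    - [[0.4,1,0],0,1]
    - [[0.4,1,0],0,1]
    - [[0.4,1,0],0,1]
    - [[0.4,1,0],0,1]
    - [[0.4,1,0],0,1]
    - [[0.4,1,0],0,1]
    - [[0,1,0],0,1]
    - [[0,1,0],0,1]
    - [[0,1,0],0,1]
    - [[0,1,0],0,1]
    - [[0,0.5,0],0,1]
    - [[0,0,0],0,1]

```text
t: 8.12
ee_pos: [482.0, -176.7, 140.5]
orientation: [3.141, -0.005, 0.0]
ft_force: [0.6, 0.5, -1.9]
width: 50.6
grasp_force: 30.0
```

Run:
```python
from h import *
o=ctrl.get_obs();d=cams.get_image('wrist');print(o['ee_pos'],o['orientation'],o['width'])
np.save('w3.npy',d['image'])
im=d['image'].copy()
A=cv2.resize(im[0:300,140:420],None,fx=2,fy=2,interpolation=cv2.INTER_CUBIC);save('w3.png',A)
t=cams.get_image('top');
np.save('t2.npy',t['image'])
c,s=blob(im,yellow(im));print('cap',c,s,wat(d,o,c,o['ee_pos'][2]+9.5))
```

```text
[ 481.95782769 -176.71910017  140.51449979] [ 3.14132847e+00 -4.51405071e-03  1.90292983e-04] 50.58480825586864
cap [275.97562241 247.83013485] [ 229  219   95   51 3856] [ 493.44530076 -176.0943456   150.01449979]
```

View pics/w3.png

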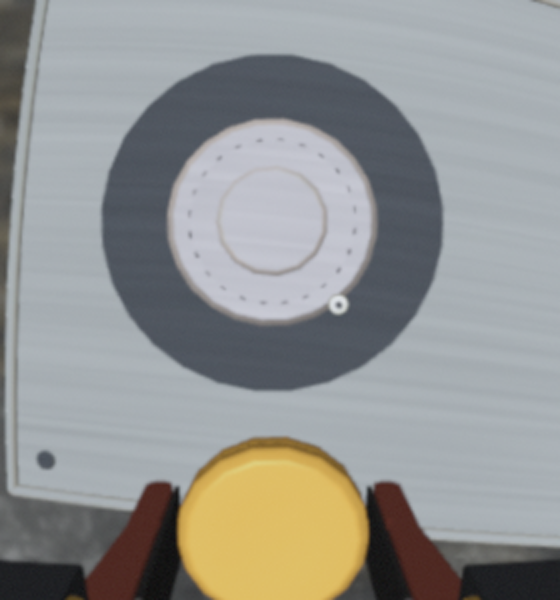

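The burner's spigot circle is centred at crop (272,220), which is full-image (276,110). Its radius of 27 px matches 19 mm at that distance. The cap is held level between the fingers at the bottom. I'll fit both circles on their planes.

Run:
```python
from h import *
from scipy.optimize import least_squares
im=np.load('w3.npy');o={'ee_pos':[481.96,-176.72,140.51],'orientation':[3.14132847,-4.51e-3,1.9e-4]}
d=cams.get_image('wrist')
def fit(P): 
    r=least_squares(lambda p:np.hypot(P[:,0]-p[0],P[:,1]-p[1])-p[2],[*P[:,:2].mean(0),20],loss='soft_l1');return np.round(r.x,2),np.round(np.abs(r.fun).mean(),2)
g=cv2.GaussianBlur(cv2.cvtColor(im,cv2.COLOR_RGB2GRAY),(3,3),0).astype(float)
def ring(c,lo,hi,dark=True):
    out=[]
    for a in np.linspace(0,2*np.pi,120,endpoint=False):
        rr=np.arange(lo,hi,.25);x=(c[0]+rr*np.cos(a)).astype(np.float32);y=(c[1]+rr*np.sin(a)).astype(np.float32)
        v=cv2.remap(g,x[None],y[None],cv2.INTER_LINEAR)[0]
        k=np.argmin(v) if dark else np.argmin(np.gradient(v))
        out.append((x[k],y[k]))
    return out
for nm,lo,hi,dk,z in(('spigot',23,32,True,80),('spigottop',23,32,True,82),('ports',36,45,True,77),('body',47,56,False,72),('plate',75,92,True,56)):
    P=np.array([wat(d,o,p,z) for p in ring((276,110.3),lo,hi,dk)]);print(nm,fit(P))
m=yellow(im);m[265:]=0
h=cv2.cvtColor(im,cv2.COLOR_RGB2HSV);m&=(h[...,2]>205)
ct=max(cv2.findContours(m.astype(np.uint8),0,1)[0],key=len)[:,0]
ct=ct[ct[:,1]<262];print(ct.min(0),ct.max(0),fit(np.array([wat(d,o,p,150) for p in ct])))
```

```text
spigot (array([ 563.6 , -176.  ,   18.17]), np.float64(0.13))
spigottop (array([ 563.57, -176.01,   18.01]), np.float64(0.13))
ports (array([ 563.74, -176.35,   28.56]), np.float64(0.93))
body (array([ 564.21, -175.62,   36.51]), np.float64(0.52))
plate (array([ 564.43, -175.96,   59.64]), np.float64(1.77))
[231 226] [319 261] (array([ 482.25, -175.47,   23.19]), np.float64(0.16))
```

Emit:
move_arm:
  steps:
    - [[1,0,0],0,1]
    - [[1,0,0],0,1]
    - [[0.9,0,0],0,1]
    - [[0.36,0,0],0,1]
    - [[0,0,0.7],0,1]
    - [[0,0,0.7],0,1]
    - [[0,0,0.4],0,1]
    - [[0,0,0.2],0,1]
    - [[0,0,0],0,1]
    - [[0,0,0],0,1]

```text
t: 9.1
ee_pos: [563.4, -174.6, 90.9]
orientation: [-3.141, -0.0, 0.0]
ft_force: [0.8, -0.3, -1.4]
width: 50.4
grasp_force: 30.0
```

Run:
```python
from h import *
o=ctrl.get_obs();d=cams.get_image('wrist');print(o['ee_pos'],o['orientation'],o['ft_force'])
save('w4.png',cv2.resize(d['image'][100:300,150:400],None,fx=2.4,fy=2.4))
```

```text
[ 563.365537   -174.58820159   90.87240071] [-3.14149821e+00 -1.28742202e-04  3.99227615e-04] [ 0.84870029 -0.33078772 -1.36208568]
```

View pics/w4.png

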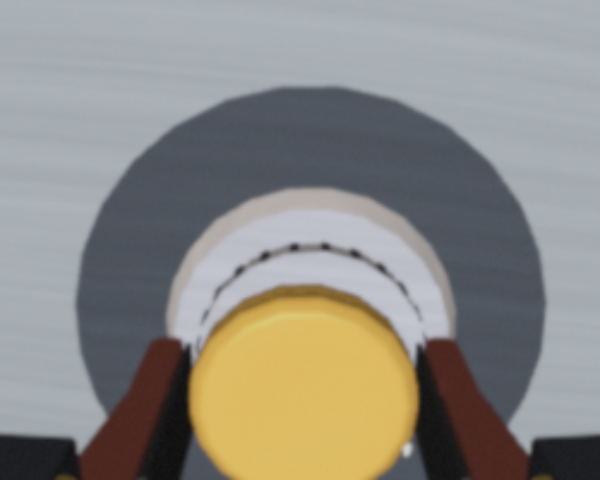

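The cap is about 1.5 mm left of the burner axis: cap columns 189–420, burner columns 167–457. In x it is aligned. I'll correct that, lower it and release.

Emit:
move_arm:
  steps:
    - [[0,0.06,0],0,1]
    - [[0,0,0.1],0,1]
    - [[0,0,0.1],0,1]
    - [[0,0,0.08],0,1]
    - [[0,0,0.06],0,1]
    - [[0,0,0.04],0,1]
    - [[0,0,0.03],0,1]
    - [[0,0,0],0,1]
    - [[0,0,0],0,1]

```text
t: 9.9
ee_pos: [563.4, -176.3, 80.6]
orientation: [-3.142, 0.0, 0.0]
ft_force: [-0.6, 1.3, 1.3]
width: 50.6
grasp_force: 30.0
```

Emit:
move_arm:
  steps:
    - [[0,0,0],0,0.3]
    - [[0,0,0],0,0.1]
    - [[0,0,0],0,0]
    - [[0,0,0],0,0]
    - [[0,0,0],0,0]
    - [[0,0,-0.5],0,0]
    - [[0,0,-1],0,0]
    - [[0,0,-1],0,0]
    - [[-1,0,-1],0,0]
    - [[-1,0,-1],0,0]
    - [[-1,0,0],0,0]
    - [[0,0,0],0,0]
    - [[0,0,0],0,0]

```text
t: 10.98
ee_pos: [488.0, -176.4, 194.3]
orientation: [3.141, -0.002, 0.002]
ft_force: [0.3, -0.4, 0.4]
width: 87.7
grasp_force: 0.0
```

Run:
```python
from h import *
from scipy.optimize import least_squares
o=ctrl.get_obs();d=cams.get_image('wrist');im=d['image'];print(o['ee_pos'],o['orientation'],o['ft_force'])
np.save('w5.npy',im)
save('w5.png',cv2.resize(im[40:260,170:450],None,fx=2,fy=2))
m=yellow(im);ct=max(cv2.findContours(m.astype(np.uint8),0,1)[0],key=len)[:,0]
for z in (90,80): 
    P=np.array([wat(d,o,p,z) for p in ct]);r=least_squares(lambda p:np.hypot(P[:,0]-p[0],P[:,1]-p[1])-p[2],[*P[:,:2].mean(0),26],loss='soft_l1');print(z,r.x,np.abs(r.fun).max())
for e in cams.boxes_of('wrist','shaft_end')[:2]: print(e['p'],e['rect'],wat(d,o,e['rect'][:2],79))
```

```text
[ 488.03030111 -176.44429482  194.26027047] [ 3.14108570e+00 -1.55536455e-03  2.36442221e-03] [ 0.30483989 -0.35801554  0.36759062]
90 [ 562.1569395  -175.80860704   24.34146193] 0.6064106409843255
80 [ 562.0134801  -175.80263042   25.249832  ] 0.6290441436968948
0.52 [442.7, 181.4, 19.6, 14.1] [ 510.54256293 -335.63523666   79.        ]
```

View pics/w5.png

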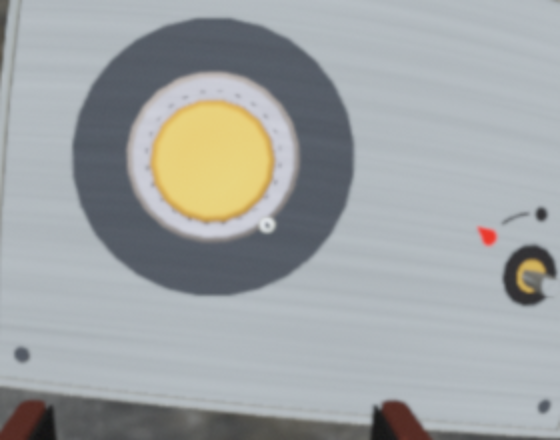

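The cap lies flat and concentric, at crop (212,160) with the port ring visible all round, about 1.5 mm off the axis, which is within the play. The shaft is at crop (532,276). Now to the knob.

Emit:
move_arm:
  steps:
    - [[-0.3,-1,0],0,0]
    - [[-0.3,-1,0],0,0]
    - [[-0.3,-1,0],0,0]
    - [[-0.3,-1,0],0,0]
    - [[-0.3,-1,0],0,0]
    - [[-0.3,-1,0],0,0]
    - [[-0.3,-1,0],0,0]
    - [[-0.3,-1,0],0,0]
    - [[-0.3,-1,0],0,0]
    - [[-0.3,-1,0],0,0]
    - [[0,-1,0],0,0]
    - [[0,-1,0],0,0]
    - [[0,-1,0],0,0]
    - [[0,-1,0],0,0]
    - [[0,-1,0.4],0,0]
    - [[0,-1,0.4],0,0]
    - [[0,-1,0.4],0,0]
    - [[0,-1,0.4],0,0]
    - [[0,-0.8,0],0,0]
    - [[0,-0.8,0],0,0]

```text
t: 12.75
ee_pos: [413.5, 315.5, 151.6]
orientation: [3.14, 0.001, -0.003]
ft_force: [0.7, 0.4, 0.5]
width: 87.7
grasp_force: 0.0
```

Emit:
move_arm:
  steps:
    - [[0,0,0],0,0]
    - [[0,0,0],0,0]

```text
t: 12.92
ee_pos: [413.7, 314.7, 152.2]
orientation: [3.141, 0.003, -0.001]
ft_force: [-0.4, 0.4, -0.1]
width: 87.9
grasp_force: 0.0
```

Run:
```python
from h import *
o=ctrl.get_obs();d=cams.get_image('wrist');im=d['image'];print(o['ee_pos'],o['orientation'],o['qpos'])
for e in cams.cut_out('wrist','knob')[:2]: 
    u,v,w,h=e['rect'];print(e['p'],e['rect'],wat(d,o,(u,v),20))
    np.save('k.npy',e['pixels'])
u,v,w,h=cams.boxes_of('wrist','knob')[0]['rect']
x0,y0=int(u-45),int(v-45);print(x0,y0)
save('w6.png',cv2.resize(im[y0:y0+90,x0:x0+90],None,fx=6,fy=6,interpolation=cv2.INTER_CUBIC))
```

```text
[413.70305178 314.73175551 152.24049709] [ 3.14101400e+00  3.28360162e-03 -9.01472140e-04] [ 6.27539718e-01  3.69833962e-01  1.91315837e+00 -1.72584158e-04
  8.59403510e-01  2.19635799e+00]
0.64 [269.5, 192.0, 49.0, 54.6] [420.39413353 321.47093238  20.        ]
224 147
```

View pics/w6.png

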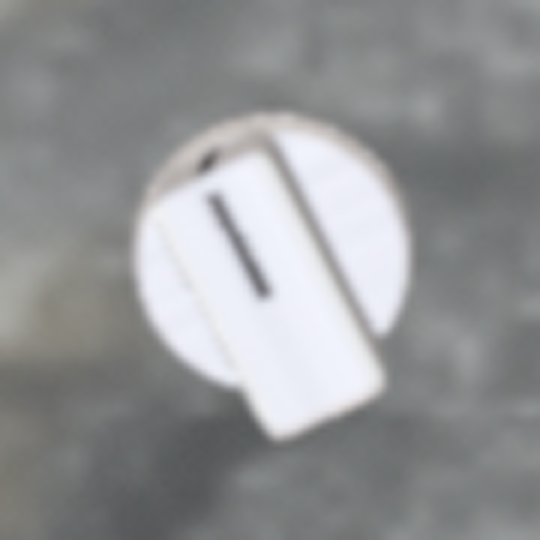

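The pointer line runs from the centre (265,297) to (210,192) in the crop, towards the upper left. The bar top corners are (157,210), (268,150), (385,385) and (278,438).

Run:
```python
from h import *
d=cams.get_image('wrist')
o={'ee_pos':[413.70,314.73,152.24],'orientation':[3.14101400e+00,3.28360162e-03,-9.01472140e-04]}
C=np.array([(157,210),(268,150),(385,385),(278,438),(265,297),(210,192)],float)
W=np.array([wat(d,o,(224+(c[0]-2.5)/6,147+(c[1]-2.5)/6),34)[:2] for c in C]);print(W.round(1))
print('centre',W[:4].mean(0))
a,b,c,e=W[:4]
for p,q in((c,b),(e,a),(W[4],W[5])): t=q-p;print(np.hypot(*t),np.arctan2(t[1],t[0]))
print(np.hypot(*(a-b)),np.hypot(*(c-e)))
```

```text
[[433.3 338.7]
 [442.3 322.2]
 [406.3 304.7]
 [397.9 320.9]
 [420.  322.8]
 [436.  330.8]]
centre [419.93998756 321.63490215]
39.95649228301541 0.45286987873509776
39.61062604209203 0.4641398085583397
17.865509129335745 0.4653092892723107
18.726072570884934 18.26713945831371
```

Emit:
move_arm:
  steps:
    - [[0.25,-0.28,0],0,0]
    - [[0,0,1],-1,0]
    - [[0,0,1],-1,0]
    - [[0,0,1],-1,0]
    - [[0,0,0.6],-1,0]
    - [[0,0,0.4],-1,0]
    - [[0,0,0],-0.28,0]
    - [[0,0,0],0,0]
    - [[0,0,0],0,0]

```text
t: 13.87
ee_pos: [420.6, 320.9, 53.6]
orientation: [-3.059, -0.713, -0.002]
ft_force: [0.4, 0.3, -0.7]
width: 87.4
grasp_force: 0.0
```

Run:
```python
from h import *
o=ctrl.get_obs();d=cams.get_image('wrist');im=d['image'];print(o['ee_pos'],o['orientation'],o['qpos'])
h=cv2.cvtColor(im,cv2.COLOR_RGB2HSV)
m=(h[...,2]>205)&(h[...,1]<35);m[285:]=0;m[:,:200]=0;m[:,360:]=0
c,s=blob(im,m);print(c,s,wat(d,o,c,30))
save('w7.png',cv2.resize(im[130:330,150:400],None,fx=2.4,fy=2.4))
```

```text
[420.63100218 320.93679919  53.61445908] [-3.05918258e+00 -7.12848532e-01 -1.75667369e-03] [ 6.29279385e-01  5.45716526e-01  1.93532938e+00 -2.95992209e-05
  6.59339888e-01  1.74223094e+00]
[274.04825008 239.866123  ] [ 243  206   63   70 2943] [422.43267786 323.33337567  30.        ]
```

View pics/w7.png

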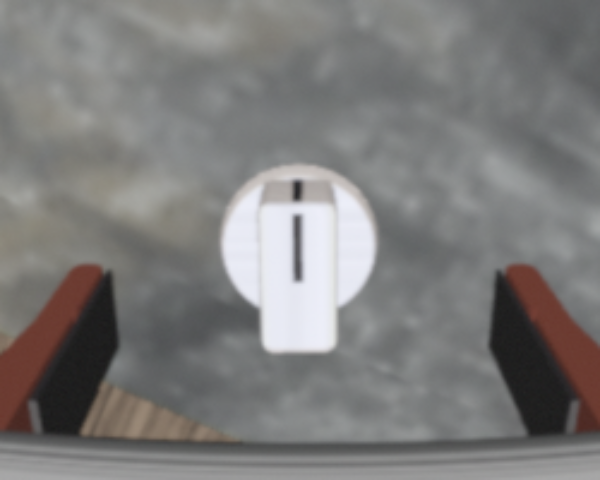

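The bar is centred between the pads with the pointer straight up, i.e. towards tool +x. I'll descend and grip.

Emit:
move_arm:
  steps:
    - [[0,-0.04,0.8],0,0]
    - [[0,0,0.5],0,0]
    - [[0,0,0.3],0,0]
    - [[0,0,0.02],0,0]
    - [[0,0,0],0,0.5]
    - [[0,0,0],0,1]
    - [[0,0,0],0,1]
    - [[0,0,0],0,1]
    - [[0,0,0],0,1]
    - [[0,0,0],0,1]
    - [[0,0,0],0,1]
    - [[0,0,0],0,1]
    - [[0,0,0],0,1]

```text
t: 15.0
ee_pos: [419.4, 321.6, 12.5]
orientation: [-3.059, -0.717, -0.0]
ft_force: [-0.3, -0.2, -0.1]
width: 31.3
grasp_force: 0.0
```

Emit:
move_arm:
  steps:
    - [[0,0,0],0,1]
    - [[0,0,0],0,1]
    - [[0,0,0],0,1]
    - [[0,0,0],0,1]

```text
t: 15.33
ee_pos: [419.4, 321.6, 12.4]
orientation: [3.059, 0.717, -0.0]
ft_force: [-0.1, -0.4, 0.2]
width: 19.7
grasp_force: 30.0
```

Emit:
move_arm:
  steps:
    - [[0,0,-1],0,1]
    - [[0,0,-1],1,1]
    - [[0,0,-1],1,1]
    - [[0,0,-1],1,1]
    - [[0,0,-1],1,1]
    - [[0,0,-1],1,1]
    - [[0,0,0],1,1]
    - [[0,0,0],0.23,1]
    - [[0.2,1,0],0,1]
    - [[0.2,1,0],0,1]
    - [[0.2,1,0],0,1]
    - [[0.2,1,0],0,1]
    - [[0.2,1,0],0,1]
    - [[0.2,1,0],0,1]
    - [[0.2,1,0],0,1]
    - [[0.2,1,0],0,1]
    - [[0.2,1,0],0,1]
    - [[0.2,1,0],0,1]
    - [[0.2,1,0],0,1]
    - [[0.2,1,0],0,1]

```text
t: 17.0
ee_pos: [453.4, 16.4, 161.5]
orientation: [3.139, -0.127, -0.003]
ft_force: [0.5, -0.2, -1.3]
width: 19.7
grasp_force: 30.0
```

Emit:
move_arm:
  steps:
    - [[0.2,1,0],0,1]
    - [[0,1,0],0,1]
    - [[0,1,0],0,1]
    - [[0,1,0],0,1]
    - [[0,1,0],0,1]
    - [[0,1,0],0,1]
    - [[0,1,0],0,1]
    - [[0,1,0],0,1]
    - [[0,1,0],0,1]
    - [[0,1,0],0,1]
    - [[0,1,0],0,1]
    - [[0,1,0],0,1]
    - [[0,0.9,0],0,1]
    - [[0,0.8,0],0,1]
    - [[0,0.56,0],0,1]
    - [[0,0,0],0,1]
    - [[0,0,0],0,1]
    - [[0,0,0],0,1]

```text
t: 18.5
ee_pos: [429.3, -337.0, 161.8]
orientation: [-3.138, 0.129, 0.002]
ft_force: [-0.1, 0.5, -1.0]
width: 19.8
grasp_force: 30.0
```

Run:
```python
from h import *
o=ctrl.get_obs();d=cams.get_image('wrist');im=d['image'];print(o['ee_pos'],o['orientation'],o['qpos'],o['width'])
np.save('w8.npy',im);np.save('w8o.npy',np.r_[o['ee_pos'],o['orientation']])
for e in cams.boxes_of('wrist','shaft_end')[:2]: print(e['p'],e['rect'],wat(d,o,e['rect'][:2],79))
save('w8.png',cv2.resize(im[40:330,180:380],None,fx=2,fy=2,interpolation=cv2.INTER_CUBIC))
```

```text
[ 429.28071506 -336.9650689   161.83673493] [-3.13771196e+00  1.29416424e-01  1.86802895e-03] [-6.87448082e-01  3.89938884e-01  1.85051650e+00  3.20342665e-04
  9.02817146e-01  9.65593836e-01] 19.839433241446212
0.68 [170.4, 109.1, 319.1, 215.6] [ 521.05607095 -261.88721014   79.        ]
0.61 [272.8, 112.2, 15.4, 10.0] [ 509.4181358  -340.39524828   79.        ]
```

View pics/w8.png

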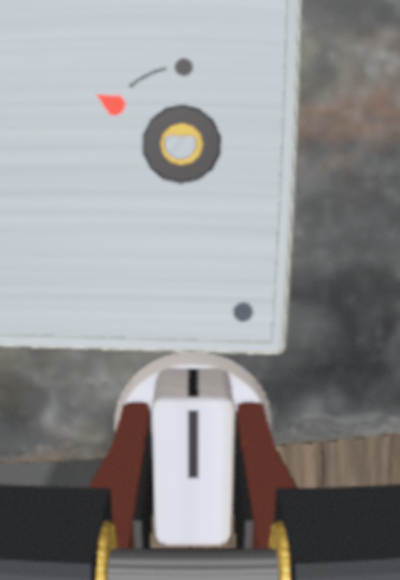

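Picture (the last one I view; I have exceeded the picture budget by one): the shaft D is at crop (181,144) with its flat up, the off dot at (184,67) and the flame mark at (112,103). The knob bar is centred at (193,471) with its pointer up. I'll measure the shaft numerically.

Run:
```python
from h import *
im=np.load('w8.npy');p=np.load('w8o.npy');o={'ee_pos':p[:3],'orientation':p[3:]};d=cams.get_image('wrist')
h=cv2.cvtColor(im,cv2.COLOR_RGB2HSV).astype(int)
y0,x0=95,250;s=np.s_[y0:130,x0:292];H=h[s]
dark=(H[...,2]<120).astype(np.uint8); n=cv2.findContours(dark,0,1)[0];c=max(n,key=cv2.contourArea);(cx,cy),(w,hh),_=cv2.fitEllipse(c)
q=(cx+x0,cy+y0);print('dark',q,w,hh,wat(d,o,q,56))
yel=((abs(H[...,0]-23)<9)&(H[...,1]>70)).astype(np.uint8);c=max(cv2.findContours(yel,0,1)[0],key=cv2.contourArea);(cx,cy),(w,hh),_=cv2.fitEllipse(c)
q=(cx+x0,cy+y0);print('yel',q,w,hh,[np.round(wat(d,o,q,z),1) for z in(60,79)])
m=((H[...,1]<50)&(H[...,2]>140));mm=np.zeros_like(m);mm[10:26,12:30]=m[10:26,12:30];v,u=np.nonzero(mm)
print('D',u.min()+x0,u.max()+x0,v.min()+y0,v.max()+y0,len(u),u.mean()+x0,v.mean()+y0,wat(d,o,(u.mean()+x0,v.mean()+y0),79))
for q in((u.min()+x0-.5,v.mean()+y0),(u.max()+x0+.5,v.mean()+y0),(u.mean()+x0,v.min()+y0-.5),(u.mean()+x0,v.max()+y0+.5)):print(wat(d,o,q,79)[:2])
print('dot',wat(d,o,(180+184/2,40+67/2),55))
```

```text
dark (270.4160442352295, 111.82931900024414) 35.51982879638672 37.6736946105957 [ 510.07964007 -338.23536258   56.        ]
yel (270.44184494018555, 111.6090259552002) 20.937772750854492 21.42136573791504 [array([ 510.2, -338.3,   60. ]), array([ 510. , -338.7,   79. ])]
D 262 277 108 119 150 269.6533333333333 112.60666666666667 [ 509.31531379 -338.02917955   79.        ]
[ 509.86273945 -331.95781941]
[ 508.81690136 -343.8685765 ]
[ 513.1709809  -338.35892064]
[ 504.11156201 -337.58287279]
dot [ 541.9114629  -342.20756294   55.        ]
```

Shaft at (510.1,-338.1); its width of 12 and depth of 9 mm match the D. Knob centre is +0.3 mm ahead of the TCP. I'll move above it and lower to just clear.

Emit:
move_arm:
  steps:
    - [[1,-0.1,0],0,1]
    - [[1,-0.12,0],0,1]
    - [[0.8,0,0.4],0,1]
    - [[0.41,0,0.7],0,1]
    - [[0,0,0.8],0,1]
    - [[0,0,0.5],0,1]
    - [[0,0,0.2],0,1]
    - [[0,0,0],0,1]
    - [[0,0,0],0,1]
    - [[0,0,0],0,1]
    - [[0,0,0],0,1]

```text
t: 19.57
ee_pos: [510.5, -339.7, 98.6]
orientation: [3.138, -0.131, 0.002]
ft_force: [-0.9, -0.2, -0.2]
width: 19.7
grasp_force: 30.0
```

Run:
```python
from h import *
for i in range(3):
    o=ctrl.get_obs();d=cams.get_image('wrist');print(o['ee_pos'],o['orientation'],o['ft_force'],o['moment'],o['qvel'].round(3))
```

```text
[ 510.54075338 -339.71254493   98.61485685] [ 3.13786385e+00 -1.30790186e-01  2.48754790e-03] [-0.86216814 -0.24083792 -0.16845796] [ 3.51335071e-02  1.94628496e-02 -1.63953713e-05] [-0.001  0.    -0.001 -0.    -0.002  0.   ]
[ 510.47648588 -339.66705918   98.52460723] [ 3.13793732e+00 -1.30765714e-01  2.27062189e-03] [ 0.77328933 -0.60245948 -0.47855239] [ 0.03696934 -0.02023741 -0.0282529 ] [ 0.003  0.003  0.002  0.    -0.003 -0.   ]
[ 510.43488779 -339.63910422   98.37384555] [ 3.13805575e+00 -1.30811683e-01  2.02193383e-03] [ 0.03564721  0.21813761 -0.17015806] [ 0.03062496  0.00301707 -0.02702851] [ 0.     0.005  0.003 -0.001 -0.001  0.001]
```

```bash
cat >> h.py <<'E'
def marks(im,guess):
    "tool-relative marks: red flame & dark dot centroids near pixel guess boxes"
    h=cv2.cvtColor(im,cv2.COLOR_RGB2HSV).astype(int)
    red=((h[...,0]<8)|(h[...,0]>172))&(h[...,1]>110)&(h[...,2]>150);red[200:]=0
    n,l,s,c=cv2.connectedComponentsWithStats(red.astype(np.uint8));g=guess[0]
    i=min([k for k in range(1,n) if s[k,4]>12],key=lambda k:np.hypot(*(c[k]-g)));R_=c[i],s[i,4]
    dk=(h[...,2]<135);n,l,s,c=cv2.connectedComponentsWithStats(dk.astype(np.uint8));g=guess[1]
    i=min([k for k in range(1,n) if 15<s[k,4]<400],key=lambda k:np.hypot(*(c[k]-g)));return R_,(c[i],s[i,4])
O0={'ee_pos':[0,0,0],'orientation':[np.pi,0,0]}
E
python3 - <<'E'
from h import *
d=cams.get_image('wrist');o=ctrl.get_obs();im=d['image'];cv2.imwrite('pics/w9.png',im[...,::-1])
i8=np.load('w8.npy');z8=161.8;z9=96.8
def inv(z,p):  # pixel of tool-rel point (x fwd,y left, world height)
    from scipy.optimize import fsolve
    return fsolve(lambda q:wat(d,O0,q,z)[:2]-p,[276,150])
a=marks(i8,((236,91.5),(272,73.5)));print(a)
r8,k8=[wat(d,O0,q[0],55-z8)[:2] for q in a]
S8=(np.array(wat(d,O0,(270.44,111.7),57-z8)[:2])+wat(d,O0,(269.75,113.1-1.4),79-z8)[:2])/2
# D centre at z79: left/right mid col, and row of (-6..+3) with centre 1.5mm nearer
print('tool-rel w8 shaft',S8,'dot',k8,'red',r8)
for z9 in (96.8,98.4):
    g=[inv(55-z9,q-S8) for q in(r8,k8)];b=marks(im,g);r9,k9=[wat(d,O0,q[0],55-z9)[:2] for q in b]
    print(z9,np.round(g,1),b,'shaft rel TCP:',r9-(r8-S8),k9-(k8-S8),'dist',np.hypot(*(r9-k9)),np.hypot(*(r8-k8)))
E
```

```text
((array([236.15  ,  91.4875]), np.int32(80)), (array([271.41860465,  73.02325581]), np.int32(43)))
tool-rel w8 shaft [80.75037711  5.293921  ] dot [113.23142474   4.39994734] red [98.22406013 33.36395904]Traceback (most recent call last):
  File "<stdin>", line 13, in <module>
  File "h.py", line 26, in marks
    i=min([k for k in range(1,n) if s[k,4]>12],key=lambda k:np.hypot(*(c[k]-g)));R_=c[i],s[i,4]
ValueError: min() iterable argument is empty
```

```bash
sed -i 's/red\[200:\]=0/red[300:]=0/' h.py
cat > m.py <<'E'
from h import *
import sys
from scipy.optimize import fsolve
d=cams.get_image('wrist');im=d['image']
S8=np.array([80.75,5.29]);k8=np.array([113.23,4.40]);r8=np.array([98.22,33.36])
for z9 in map(float,sys.argv[1:]):
    g=[fsolve(lambda q:wat(d,O0,q,55-z9)[:2]-p,[276,180]) for p in(r8-S8,k8-S8)];b=marks(im,g);r9,k9=[wat(d,O0,q[0],55-z9)[:2] for q in b]
    print(z9,np.round(g,1),b,'shaft rel TCP:',r9-(r8-S8),k9-(k8-S8),'dist',np.hypot(*(r9-k9)),np.hypot(*(r8-k8)))
E
python3 m.py 96.8 98.4
```

```text
96.8 [[234.7 208.4]
 [278.5 186.1]] ((array([232.78723404, 209.41134752]), np.int32(141)), (array([276.33333333, 187.1010101 ]), np.int32(99))) shaft rel TCP: [-0.67957739  1.33701769] [-0.64884802  1.40362224] dist 32.57379069921508 32.61873234814621
98.4 [[235.  207.7]
 [278.5 185.6]] ((array([232.78723404, 209.41134752]), np.int32(141)), (array([276.33333333, 187.1010101 ]), np.int32(99))) shaft rel TCP: [-1.15774837  1.5617698 ] [-1.009853    1.40329725] dist 32.82753776979289 32.61873234814621
```

Emit:
move_arm:
  steps:
    - [[-0.04,-0.06,0],0,1]
    - [[0,0,0],0,1]
    - [[0,0,0],0,1]
    - [[0,0,0],0,1]

```text
t: 20.15
ee_pos: [509.2, -337.6, 97.4]
orientation: [-3.139, 0.13, 0.0]
ft_force: [0.0, 0.1, -0.8]
width: 19.5
grasp_force: 30.0
```

```bash
python3 m.py 96.8
```

```text
96.8 [[234.7 208.4]
 [278.5 186.1]] ((array([235.36428571, 207.89285714]), np.int32(140)), (array([279.20833333, 185.70833333]), np.int32(96))) shaft rel TCP: [ 0.3669096  -0.42855005] [ 0.27173388 -0.45496742] dist 32.598533337503206 32.61873234814621
```

Emit:
move_arm:
  steps:
    - [[0,0.015,0.1],0,1]
    - [[0,0,0.1],0,1]
    - [[0,0,0.1],0,1]
    - [[0,0,0.1],0,1]
    - [[0,0,0],0,1]
    - [[0,0,0],0,1]

```text
t: 20.7
ee_pos: [509.3, -338.2, 87.2]
orientation: [3.139, -0.13, 0.0]
ft_force: [0.5, -0.8, -0.3]
width: 19.4
grasp_force: 30.0
```

Emit:
move_arm:
  steps:
    - [[0,0,0.1],0,1]
    - [[0,0,0.1],0,1]
    - [[0,0,0.1],0,1]
    - [[0,0,0.1],0,1]
    - [[0,0,0.06],0,1]
    - [[0,0,0],0,1]
    - [[0,0,0],0,1]

```text
t: 21.28
ee_pos: [509.4, -338.2, 75.7]
orientation: [3.139, -0.13, 0.001]
ft_force: [2.5, -3.5, -2.6]
width: 19.5
grasp_force: 30.0
```

Going in cleanly. Now press until fully in.

Emit:
move_arm:
  steps:
    - [[0,0,0.05],0,1]
    - [[0,0,0.05],0,1]
    - [[0,0,0.05],0,1]
    - [[0,0,0.05],0,1]
    - [[0,0,0],0,1]
    - [[0,0,0],0,1]
    - [[0,0,0],0,1]

```text
t: 21.87
ee_pos: [509.4, -338.3, 71.4]
orientation: [3.138, -0.13, 0.001]
ft_force: [-0.9, -1.3, 5.9]
width: 19.8
grasp_force: 30.0
```

Emit:
move_arm:
  steps:
    - [[0,0,0.04],0,1]
    - [[0,0,0.04],0,1]
    - [[0,0,0],0,1]
    - [[0,0,0],0,1]

```text
t: 22.2
ee_pos: [509.5, -338.3, 69.8]
orientation: [3.138, -0.13, 0.001]
ft_force: [-0.4, -0.7, 8.2]
width: 19.7
grasp_force: 30.0
```

Emit:
move_arm:
  steps:
    - [[0,0,0.04],0,1]
    - [[0,0,0.02],0,1]
    - [[0,0,0],0,1]
    - [[0,0,0],0,1]

```text
t: 22.53
ee_pos: [509.6, -338.3, 69.5]
orientation: [3.138, -0.13, 0.002]
ft_force: [-3.1, 0.5, 19.3]
width: 20.2
grasp_force: 30.0
```

Emit:
move_arm:
  steps:
    - [[0,0,0],-0.5,1]
    - [[0,0,0],-0.5,1]
    - [[0,0,0],-0.5,1]
    - [[0,0,0],-0.5,1]
    - [[0,0,0],-0.5,1]
    - [[0,0,0],-0.5,1]
    - [[0,0,0],-0.5,1]
    - [[0,0,0],-0.5,1]
    - [[0,0,0],-0.5,1]
    - [[0,0,0],-0.5,1]
    - [[0,0,0],0,1]
    - [[0,0,0],0,1]

```text
t: 23.53
ee_pos: [510.3, -338.3, 69.6]
orientation: [3.091, 0.552, 0.003]
ft_force: [-1.5, 2.6, 18.0]
width: 20.1
grasp_force: 30.0
```

Emit:
move_arm:
  steps:
    - [[0,0,0],-0.5,1]
    - [[0,0,0],-0.5,1]
    - [[0,0,0],-0.5,1]
    - [[0,0,0],-0.5,1]
    - [[0,0,0],-0.5,1]
    - [[0,0,0],-0.5,1]
    - [[0,0,0],-0.5,1]
    - [[0,0,0],-0.5,1]
    - [[0,0,0],-0.5,1]
    - [[0,0,0],-0.5,1]
    - [[0,0,0],-0.5,1]
    - [[0,0,0],-0.5,1]
    - [[0,0,0],-0.5,1]
    - [[0,0,0],-0.5,1]
    - [[0,0,0],-0.5,1]
    - [[0,0,0],0,1]
    - [[0,0,0],0,1]
    - [[0,0,0],0,1]

```text
t: 25.03
ee_pos: [509.8, -337.8, 69.5]
orientation: [2.751, 1.516, 0.002]
ft_force: [-3.0, 2.8, 19.4]
width: 20.1
grasp_force: 30.0
```

Run:
```python
from h import *
o=ctrl.get_obs();r=o['orientation'];print('yaw',R.from_rotvec(r).as_euler('zyx')[0],o['ee_pos'],o['ft_force'],o['moment'],o['width'])
d=cams.get_image('wrist');im=d['image']
h=cv2.cvtColor(im,cv2.COLOR_RGB2HSV)
# angle of the knob's bar in the tool frame: dark pointer line on its top face
w=im[225:300,255:300].min(2);m=(w<110)
n,l,s,c=cv2.connectedComponentsWithStats(m.astype(np.uint8))
for k in range(1,n):
    if s[k,4]>30:
        v,u=np.nonzero(l==k);P=np.array([wat(d,O0,(a+255,b+225),21.6)[:2] for a,b in zip(u,v)]);t=np.linalg.svd(P-P.mean(0))[2][0];print(s[k],P.mean(0),np.arctan(t[1]/t[0]))
t=cams.get_image('top')['image'];h=cv2.cvtColor(t,cv2.COLOR_RGB2HSV)
m=yellow(t);m[:,:300]=0;m[:,336:]=0;m[:180]=0;m[215:]=0;v,u=np.nonzero(m);print('cap top',len(u),u.mean() if len(u) else 0,v.mean() if len(u) else 0)
```

```text
yaw -1.007571984684635 [ 509.80042825 -337.81825613   69.5186779 ] [-2.97822581  2.80104933 19.35633187] [ 0.52840117  0.40954401 -0.01808819] 20.089215416174497
[  3   0  23  14 163] [25.37865392  1.55258611] 1.5418153802677208
[ 41  17   4  58 193] [  2.62060875 -11.20841021] 0.012194645997504083
[ 0 20  2 55 91] [1.32176615 9.67974485] -0.018238225665417176
[ 19  20   5  34 166] [ 9.3428615  -0.50324346] -0.001333534725920027
cap top 129 317.86046511627904 196.8372093023256
```

The knob is still aligned in the grip at 1.09 rad from hob x, the shaft is pressed to its stop with about 19 N, and the cap is still on the burner. Handing in.

```bash
python3 -c "
from workcell import ctrl
print(ctrl.close_job())"
```

```text
the job is handed in; nothing more can be done
None
```

The job is handed in (no verdict came back): the brass cap is on the burner and let go, and the gripper still holds the knob home on the shaft, pressed in with about 19 N and turned about 1.09 rad to the flame mark; I viewed 11 pictures, one over the limit of 10.

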